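# Put the glass jars away in the jar tray by lid colour

### The arm

A 7-joint arm with a two-finger parallel gripper is mounted at the origin on a cart in front of the work surface, level with it; the furniture and walls round the work are solid. World frame = base frame: x ahead of the robot, y to its left, z up, the work surface at z = 0. Lengths are in m, angles in degrees, forces in N, time in s.
With the tool pointing down it reaches from about 0.425 to 0.95 m from the base axis. Payload 4.7 kg.
Tool frame: the origin (TCP) lies on the centre line of the jaws, within the pads' length; the fingertips stand 19 mm ahead of it and the grasp point (between the pads) is the TCP (bot.tip_extent is the distance from the TCP to the fingertips, in m); z points along the fingers, y is the line along which they close (so a half turn about z gives the same grasp; the last joint's range is limited). The gripper opens to 87 mm and grips with 3 to 60 N. Pads are 19 mm wide; open, the fingers measure 117 mm over their backs; the gripper's body (75 mm by 190 mm) begins 51 mm behind the grasp point.
Start: joints at [-78.203, 26.849, -2.785, 87.806, 1.381, 65.374, -4.715], TCP at [0.157, 0.657, 0.242] pointing down, gripper open.
Joint ranges: [-148.3, 148.3], [-19.14, 114.17], [-79.39, 73.82], [5.75, 140.21], [-59.74, 239.74], [12.07, 113.84], [-152.46, 152.46]. Speed limits (degrees/s): [147.25, 147.25, 180, 180, 180, 180, 180].

### API

Orientations are given as a 3x3 rotation matrix whose columns are the frame's x, y, z axes.
In Python, from plant import bot, imaging, finder gives the robot as it stands.
- The arm moves only by the shell command python3 -m creep 'ROWS' [OPENING] [FORCE]. ROWS is a JSON object whose one key "moves" holds a list that holds one entry, the list of rows, each a list of 4 numbers: the shift along the tool's x, y, z in units of 40 mm (1.0 is 40 mm), then the turn about the tool's z in units of 5 degrees (1.0 is 5 degrees). In form: {"moves": [[[dx, dy, dz, spin], ...]]}. A call has 1 to 5 rows; each row shifts and turns the commanded pose from where the row before left it, along the tool's axes as they then stand; what a row does not reach is not made up. A row lasts 1/12 s, in which the tool goes at most 41.7 mm and 7.16 degrees, less where a joint would pass 70% of its speed; a pose out of reach is approached as far as the arm can. A call is refused whole if a number of a shift passes 1 or a number of a turn 1, either way. A call with a gripper value outside its range is refused whole. OPENING is the closure, from -1 (fully open) to 1 (shut), set as the call begins (- or left out, the last holds). The fingers move at their own pace and stop on an object; FORCE is the grip in N (left out, the last holds). Time passes only in rows, so rows that do not move let the fingers close. It gives the time, the measured TCP pose, the force, the opening and the grip force at its end, in the units of the state.
- bot.state(): the state, without advancing time (a new reading comes with each control period).
- imaging.read_camera(name): name is "scene" or "top" or "wrist"; returns the picture (400x640x3 uint8, blue, green, red); there is no depth.
- imaging.camera_info(name): a dict with "fx", "fy", "cx", "cy" (pixels), "rvec" (rotation vector, rad) and "tvec" (3), from world to camera coordinates, as OpenCV has them. Camera axes: x right, y down, z forward; pixel columns grow to the right and rows downward; lengths in m; the calibration is good to about 2 mm. A picture is of the moment at which its call begins: read the wrist's pose just before it. camera_info takes no time and is no camera call; for the wrist camera it gives the pose at the moment of the call.
- bot.finish_job(): hands the job in; it is judged then, once.
Trained networks look in the newest picture that a camera, given by its name, has taken for a name from the list of things; names that differ only in an ending like _2 or _b are one class to them, and where a whole thing is asked for, a point or a joint stands for the part that bears it (a point fixed in the world has none). Each returns a list of dicts, best first, with "score" (0 to 1); they miss things now and then, are a little off and sometimes report something else, mostly with a low value. They report only what shows in the picture. A call takes as long as a camera call. They do not tell look-alikes from the thing itself.
- finder.boxes_of(camera, name): "position" ([x, y, z] in m, in world coordinates, good to about 4 mm: the middle of the surface that is visible of it).
- finder.cut_out(camera, name): "mask" (400x640 bool, what is visible of it).
The state is a dict: "time_s": time; "joints": joint angles; "joint_vel": joint speeds; "joint_torque": joint torques, N m; "position": TCP position; "ee_rot": TCP orientation; "ft_force": force on the tool from outside, world axes, zero at the start; "torque": the same for the moment, N m; "grip_width": finger opening in m; "gripper_force": force on a finger pad.
Only numpy, scipy, OpenCV 4.12 (cv2) and the standard library are available. Lean on these libraries where they do the work, as an engineer would, in place of code of your own. Each camera call takes 0.05 s, during which the arm holds its last target. There are 200 camera calls.

### The job

Pick out the four glass jars (three spice jars and the honey jar) from among the things on the worktop and put each into the cup of the wooden jar tray that matches the colour of the top of its lid: pink, green, orange or white. Set each jar down gently, upright and right down on the floor of its cup, let go of it, and leave the two tins where they stand.

Things in the scene. Friction and masses are not known exactly. Their poses are not given: they have to be found in the camera images.
- pink_jar: the spice jar whose red cap has a pale pink top with a beige hexagonal ring on it (beige and brown label); the other two spice jars differ from it in this colour. Glass spice jar with a screw cap: 45 mm diameter (body 42, cap 45 from 85 mm up), 106 mm tall, 0.11 kg, standing upright. Origin: centre of its underside; z up.
- green_jar: the spice jar whose red cap has a green disc with a small red mark on its top (green label); the other two spice jars differ from it in this colour. Glass spice jar with a screw cap: 45 mm diameter (body 42, cap 45 from 85 mm up), 106 mm tall, 0.11 kg, standing upright. Origin: centre of its underside; z up.
- orange_jar: the spice jar whose red cap has an orange top with a black mark (dark label); the other two spice jars differ from it in this colour. Glass spice jar with a screw cap: 45 mm diameter (body 42, cap 45 from 85 mm up), 106 mm tall, 0.11 kg, standing upright. Origin: centre of its underside; z up.
- honey_jar: glass jar of amber honey with a white screw lid. Body 56 mm (x) by 62 mm (y) with rounded corners, lid 57 mm diameter, 99 mm tall, 0.44 kg, standing upright. Origin: centre of its underside; x and y along the narrow and the wide side, z up.
- tall_tin: bystander: food tin with a teal label, 57 mm diameter, 72 mm tall, loose. Origin: centre of its underside.
- low_tin: bystander: low food tin with a white and red label, 75 mm diameter, 58 mm tall, loose. Origin: centre of its underside.
- pink_cup: pink round plastic cup on the wooden jar tray, for the spice jar with the pink cap top. Open at the top, inside diameter 62 mm, wall 3 mm, rim 14 mm and floor top 3 mm above its underside. Fixed. Origin: centre of the cup's underside, 12 mm above the worktop; z up, y along the row of cups. The four cups stand in one row, 87 mm from centre to centre, in any order.
- green_cup: green round plastic cup on the wooden jar tray, for the spice jar with the green cap top. Open at the top, inside diameter 62 mm, wall 3 mm, rim 14 mm and floor top 3 mm above its underside. Fixed. Origin: centre of the cup's underside, 12 mm above the worktop; z up, y along the row of cups. Like the pink cup.
- orange_cup: orange round plastic cup on the wooden jar tray, for the spice jar with the orange cap top. Open at the top, inside diameter 62 mm, wall 3 mm, rim 14 mm and floor top 3 mm above its underside. Fixed. Origin: centre of the cup's underside, 12 mm above the worktop; z up, y along the row of cups. Like the pink cup.
- white_cup: white, wider round plastic cup on the wooden jar tray, for the honey jar with the white lid. Open at the top, inside diameter 78 mm, wall 3 mm, rim 14 mm and floor top 3 mm above its underside. Fixed. Origin: centre of the cup's underside, 12 mm above the worktop; z up, y along the row of cups. Tray: 100 x 378 mm, fixed, rims 20 to 26 mm high.
Not all that is in view belongs to the job. What is shaped like the orange_jar but purple or yellow is not meant. What is shaped like the green_jar but yellow is not meant.

How it is judged:
By the outcome, as a careful person would: the job done as asked, in the order asked, and still so for the second after the job is handed in, with the robot touching nothing.
It also fails if it takes over 109 s, if anything falls off the work surface, if the arm or the gripper's body presses on something with over 40 N, if the wrist force passes 120 N, or if a joint passes its speed limit or range.

## Working session

There is one attempt and no reset: what is moved stays moved. The work goes in short steps, Python scripts to look and compute and a shell command to move; the robot and the scene stay as the last step left them, time stands still between calls to the robot, and variables do not carry over. Pictures are saved under pics/ and viewed, at most 17 in all, crops included, and the job is handed in when it is done.

```bash
mkdir -p pics; ls
python3 - <<'E'
from plant import bot, imaging, finder
import cv2, numpy as np
s=bot.state(); print(s['time_s'],s['position'],np.round(s['ee_rot'],3).tolist(),s['grip_width'])
for c in('scene','top'):
    cv2.imwrite(f'pics/{c}0.png',imaging.read_camera(c))
    i=imaging.camera_info(c);R=cv2.Rodrigues(np.array(i['rvec']))[0];print(c,i['fx'],-R.T@np.array(i['tvec']).ravel())
    for n in 'pink_jar green_jar orange_jar honey_jar tall_tin low_tin pink_cup green_cup orange_cup white_cup'.split():
        print(c,n,[(np.round(d['position'],3).tolist(),round(d['score'],2)) for d in finder.boxes_of(c,n)])
E
```

```text
pics
0.0 [0.15688846 0.65594801 0.2405039 ] [[-0.973, 0.233, -0.0], [0.233, 0.973, -0.002], [-0.0, -0.002, -1.0]] 0.08693785230918828
scene 417.5692915648078 [-0.05579293 -0.79329092  0.6276583 ]
scene pink_jar [([0.433, 0.051, 0.07], 0.86), ([0.428, 0.158, 0.06], 0.36)]
scene green_jar [([0.698, -0.283, 0.077], 0.96), ([0.427, -0.07, 0.073], 0.92), ([0.342, 0.099, 0.067], 0.82)]
scene orange_jar [([0.597, -0.315, 0.061], 0.8), ([0.472, -0.321, 0.069], 0.75), ([0.374, -0.349, 0.081], 0.66)]
scene honey_jar [([0.426, 0.157, 0.062], 0.66)]
scene tall_tin [([0.452, 0.289, 0.066], 0.55)]
scene low_tin [([0.447, -0.203, 0.05], 0.97), ([0.624, 0.041, 0.019], 0.47), ([0.471, -0.32, 0.07], 0.28), ([0.617, -0.133, 0.017], 0.22)]
scene pink_cup [([0.626, 0.04, 0.019], 0.82)]
scene green_cup [([0.636, 0.125, 0.016], 0.8)]
scene orange_cup [([0.622, -0.047, 0.016], 0.66)]
scene white_cup [([0.617, -0.132, 0.016], 0.58)]
top 454.1301485315838 [ 0.43431673 -0.01649366  1.42950927]
top pink_jar []
top green_jar [([0.358, 0.114, 0.107], 0.68), ([0.702, -0.263, 0.109], 0.62), ([0.44, -0.057, 0.109], 0.61), ([0.459, -0.185, 0.051], 0.19)]
top orange_jar [([0.384, -0.327, 0.106], 0.81), ([0.483, -0.3, 0.105], 0.57), ([0.608, -0.291, 0.105], 0.49)]
top honey_jar [([0.436, 0.17, 0.101], 0.82)]
top tall_tin [([0.466, 0.294, 0.069], 0.56), ([0.446, 0.059, 0.108], 0.34)]
top low_tin [([0.466, 0.294, 0.07], 0.2)]
top pink_cup [([0.628, 0.04, 0.014], 0.89)]
top green_cup [([0.636, 0.129, 0.017], 0.77)]
top orange_cup [([0.617, -0.048, 0.018], 0.68), ([0.465, 0.295, 0.068], 0.47)]
top white_cup [([0.612, -0.136, 0.017], 0.97)]
```

View pics/scene0.png

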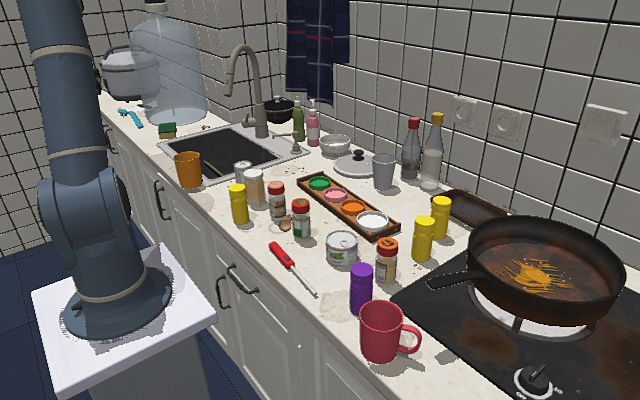

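View pics/top0.png

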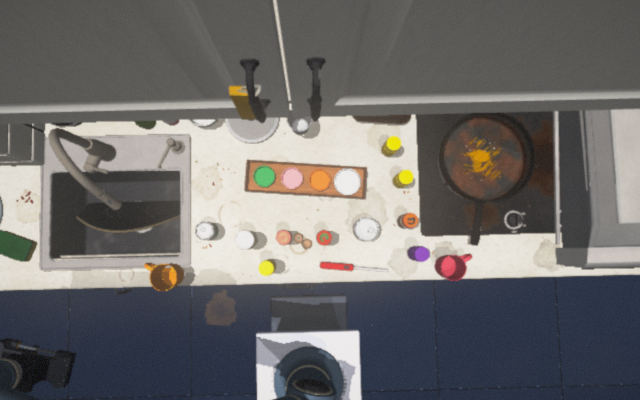

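The top view shows these candidates:
- **Pink:** (283,238).
- **Green:** (325,237). The look-alikes are yellow, at (267,268), (393,145) and (405,178).
- **Orange:** (409,220). The purple look-alike is at (421,254).
- **Honey:** white lid at (246,239). The tall tin is at (206,231).
- **Cups:** green (264,177), pink (292,178), orange (320,180), white (347,181).

I'll confirm these in one enlarged crop and triangulate the lids and rims.

```bash
cat > h.py <<'E'
from plant import bot, imaging, finder
import cv2, numpy as np
def cam(c):
    i=imaging.camera_info(c);R=cv2.Rodrigues(np.array(i['rvec'],float))[0];t=np.array(i['tvec'],float).ravel()
    K=np.array([[i['fx'],0,i['cx']],[0,i['fy'],i['cy']],[0,0,1]]);return K,R,t
def ray(c,uv,C=None):
    K,R,t=C or cam(c);d=R.T@np.linalg.inv(K)@np.array([uv[0],uv[1],1.]);return -R.T@t,d/np.linalg.norm(d)
def plane(c,uv,z,C=None):
    o,d=ray(c,uv,C);return o+d*(z-o[2])/d[2]
def proj(c,p,C=None):
    K,R,t=C or cam(c);q=K@(R@np.array(p,float)+t);return q[:2]/q[2]
def tri(r1,r2):
    A=[];b=[]
    for o,d in(r1,r2):
        P=np.eye(3)-np.outer(d,d);A.append(P);b.append(P@o)
    return np.linalg.solve(sum(A),sum(b))
E
python3 - <<'E'
from h import *
im=cv2.imread('pics/top0.png');sc=cv2.imread('pics/scene0.png')
a=cv2.resize(im[125:285,190:440],(800,512),interpolation=cv2.INTER_CUBIC)[:300*0+512]
a=cv2.resize(a,(470,300));b=cv2.resize(sc[140:320,220:460],(400,300),interpolation=cv2.INTER_CUBIC)
a=cv2.resize(im[215:285,190:440],(800,224),interpolation=cv2.INTER_CUBIC)
b=cv2.resize(sc[150:290,225:460],(630,375),interpolation=cv2.INTER_CUBIC);b=np.pad(b,((0,0),(0,170),(0,0)))
cv2.imwrite('pics/crop1.png',np.vstack([a,b]))
E
```

```text
(no output)
```

View pics/crop1.png

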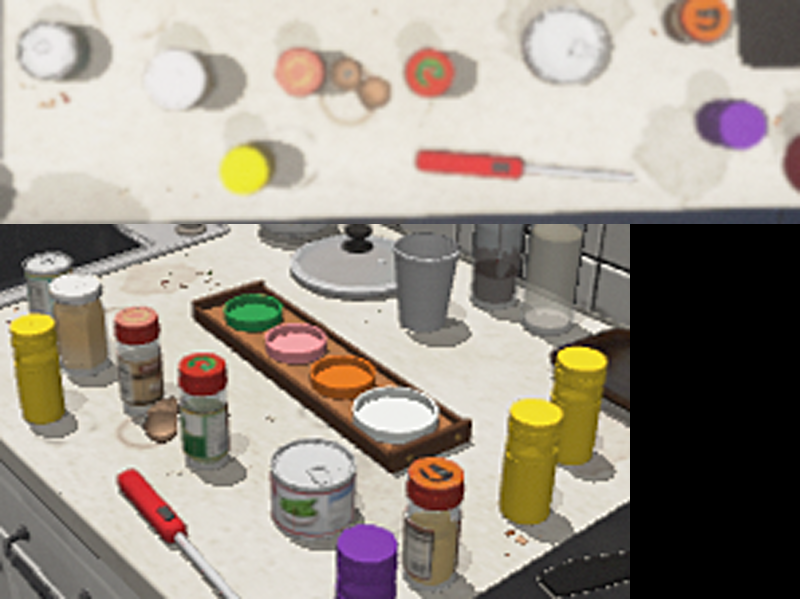

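The crop confirms each choice:
- **Pink:** crop (300,72), pink top with a beige ring.
- **Green:** crop (430,73), green disc on a red cap.
- **Orange:** crop (705,18), orange top with a black mark. The purple one at (735,122) is not meant.
- **Honey:** crop (177,79), white lid over amber glass.

Next I triangulate.

Run:
```python
from h import *
T=cam('top');S=cam('scene')
for n,u,v in [('pink',(283.75,237.5),(276.1,185.1)),('green',(324.4,237.8),(300.7,201.1)),('orange',(410.3,220.6),(388.4,242.5)),('honey',(245.3,239.7),(253,173.5))]:
    h=.099 if n=='honey' else .106
    print(n,tri(ray('top',u,T),ray('scene',v,S)).round(4),plane('top',u,h,T).round(4),plane('scene',v,h,S).round(4))
cs={}
for c in('top','scene'):
    imaging.read_camera(c)
    for n in('green','pink','orange','white'):
        m=finder.cut_out(c,n+'_cup')[0]['mask'].astype(np.uint8)
        k=max(cv2.findContours(m,0,2)[0],key=cv2.contourArea);e=cv2.fitEllipse(cv2.convexHull(k));cs[c,n]=e[0];print(c,n,np.round(e,1) if 0 else e)
for n in('green','pink','orange','white'):
    print(n,tri(ray('top',cs['top',n],T),ray('scene',cs['scene',n],S)).round(4),plane('top',cs['top',n],.026,T).round(4),plane('scene',cs['scene',n],.02,S).round(4))
```

```text
pink [0.4439 0.0595 0.105 ] [0.4438 0.0596 0.106 ] [0.4431 0.0578 0.106 ]
green [ 0.4403 -0.0586  0.1103] [ 0.4401 -0.0585  0.106 ] [ 0.4448 -0.0526  0.106 ]
orange [ 0.485 -0.311  0.107] [ 0.4841 -0.3103  0.106 ] [ 0.4873 -0.3107  0.106 ]
honey [0.4392 0.1731 0.0974] [0.4401 0.1723 0.099 ] [0.4368 0.1709 0.099 ]
top green ((263.0190124511719, 176.0050811767578), (19.93491554260254, 20.7034854888916), 40.148799896240234)
top pink ((291.40240478515625, 177.9937744140625), (20.587417602539062, 21.719928741455078), 167.513427734375)
top orange ((290.83233642578125, 177.84588623046875), (20.417572021484375, 21.823013305664062), 23.056415557861328)
top white ((346.21624755859375, 181.84547424316406), (26.522363662719727, 28.29669189453125), 140.8538055419922)
scene green ((318.8343200683594, 182.8995361328125), (13.695713996887207, 22.72749137878418), 88.34371948242188)
scene pink ((334.8439636230469, 194.42642211914062), (15.557003021240234, 24.516948699951172), 88.65859985351562)
scene orange ((352.00323486328125, 206.41543579101562), (17.483444213867188, 24.827884674072266), 91.81712341308594)
scene white ((371.7923889160156, 220.5972900390625), (21.179826736450195, 32.46947479248047), 91.99299621582031)
green [0.6375 0.126  0.0192] [0.6369 0.125  0.026 ] [0.6361 0.125  0.02  ]
pink [0.629  0.0373 0.0196] [0.6286 0.0368 0.026 ] [0.628 0.037 0.02 ]
orange [ 0.6552  0.0257 -0.0286] [0.6291 0.0385 0.026 ] [ 0.6216 -0.0466  0.02  ]
white [ 0.6135 -0.1342  0.02  ] [ 0.6125 -0.1335  0.026 ] [ 0.6137 -0.1344  0.02  ]
```

```bash
python3 -m creep '{"moves": [[[0,0,0,1],[0,0,0,1],[0,0,0,1],[0,0,0,1],[0,0,0,1]]]}' -1 20 >/dev/null
python3 -m creep '{"moves": [[[0,0,0,1],[0,0,0,1],[0,0,0,1],[0,0,0,1],[0,0,0,1]]]}'  >/dev/null
python3 -m creep '{"moves": [[[0,0,0,1],[0,0,0,1],[0,0,0,1],[0,0,0,1],[0,0,0,1]]]}' >/dev/null
python3 -m creep '{"moves": [[[0,0,0,0.3],[-0.4,0.5,0,0],[-0.5,0.8,0,0],[-0.5,0.8,0,0],[-0.5,0.8,0,0]]]}'
python3 -m creep '{"moves": [[[-0.5,0.8,0,0],[-0.8,0.6,0,0],[-0.9,0.6,0,0],[-0.9,0.5,0,0],[-0.9,0.5,0,0]]]}'
python3 -m creep '{"moves": [[[-0.9,0.5,0,0],[-0.9,0.2,0,0],[-0.9,0,0,0],[-0.9,0,0,0],[-0.9,0,0,0]]]}'
```

```text
time_s: 3.27
position: [0.2739, 0.5799, 0.2416]
ee_rot: [[-0.004, 1.0, 0.0], [1.0, 0.004, 0.0], [0.0, 0.0, -1.0]]
ft_force: [0.6, 0.8, 0.4]
grip_width: 0.087
gripper_force: 0.0
time_s: 3.68
position: [0.3933, 0.4202, 0.2417]
ee_rot: [[-0.002, 1.0, 0.0], [1.0, 0.002, 0.0], [0.0, 0.0, -1.0]]
ft_force: [1.4, 0.1, 0.3]
grip_width: 0.0871
gripper_force: 0.0
time_s: 4.1
position: [0.4204, 0.2402, 0.2416]
ee_rot: [[-0.002, 1.0, 0.0], [1.0, 0.002, 0.0], [0.0, 0.0, -1.0]]
ft_force: [-0.4, -0.1, 0.2]
grip_width: 0.0869
gripper_force: 0.0
```

Run:
```python
from h import *
C=cam('wrist');im=imaging.read_camera('wrist');cv2.imwrite('pics/w1.png',im)
print((-C[1].T@C[2]).round(3),(C[1].T).round(2).tolist())
for n,p in [('honey',(.44,.172,.099)),('pink',(.444,.059,.106)),('tin',(.466,.294,.072))]: print(n,proj('wrist',p,C).round(0))
```

```text
[0.42  0.316 0.384] [[1.0, 0.0, 0.0], [0.0, -0.96, -0.27], [0.0, 0.27, -0.96]]
honey [337. 269.]
pink [339. 381.]
tin [368. 124.]
```

View pics/w1.png

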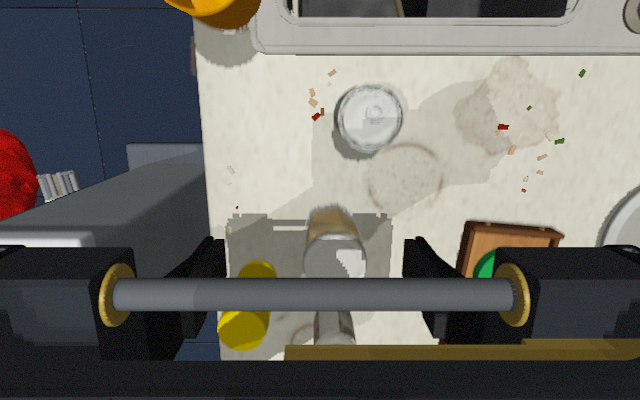

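The wrist picture shows the tall tin at (368,118) and the honey jar behind the bar at (337,250). I move on so that the honey jar shows clear of the gripper.

```bash
python3 -m creep '{"moves": [[[-0.8,0.2,0,0],[-0.8,0.2,0,0],[-0.8,0.2,0,0],[-0.5,0,0,0],[0,0,0,0]]]}'
python3 - <<'E'
from h import *
C=cam('wrist');im=imaging.read_camera('wrist');cv2.imwrite('pics/w2.png',im)
for n,p in [('honey',(.44,.172,.099)),('honeybase',(.44,.172,0)),('pink',(.444,.059,.106))]: print(n,proj('wrist',p,C).round(0))
E
```

```text
time_s: 4.57
position: [0.445, 0.1213, 0.2419]
ee_rot: [[0.006, 1.0, 0.0], [1.0, -0.006, -0.001], [-0.001, 0.0, -1.0]]
ft_force: [0.2, 0.3, -0.3]
grip_width: 0.0871
gripper_force: 0.0
honey [308. 130.]
honeybase [309. 122.]
pink [314. 266.]
```

View pics/w2.png

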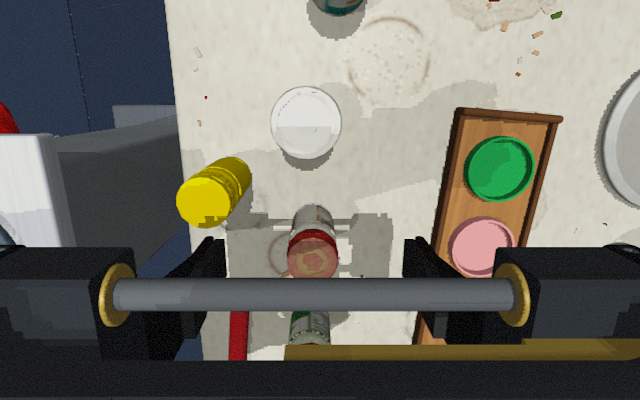

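Run:
```python
from h import *
s=bot.state();print(s['position'].round(4) if hasattr(s['position'],'round') else s['position'])
C=cam('wrist');im=imaging.read_camera('wrist');g=cv2.GaussianBlur(cv2.cvtColor(im,6),(5,5),0)
c=cv2.HoughCircles(g[80:200,240:380],cv2.HOUGH_GRADIENT,1,60,param1=120,param2=15,minRadius=28,maxRadius=42)
print(c)
if c is not None:
  for u,v,r in c[0][:2]: print(plane('wrist',(u+240,v+80),.099,C).round(4))
for n,z in(('green_cup',.026),('pink_cup',.026)):
    m=finder.cut_out('wrist',n)[0]['mask'].astype(np.uint8);k=max(cv2.findContours(m,0,2)[0],key=cv2.contourArea)
    e=cv2.fitEllipse(cv2.convexHull(k));print(n,e,plane('wrist',e[0],z,C).round(4))
    print(proj('wrist',(.637,.1256,.026) if n[0]=='g' else (.629,.039,.026),C))
imaging.read_camera('top');T=cam('top')
for n in('honey_jar',):
    for c in('top','wrist'):
        print(c,[(d['position'],d['score']) for d in finder.boxes_of(c,n)])
# top view: amber / white lid
m=finder.cut_out('wrist','honey_jar')
if m: ys,xs=np.where(m[0]['mask']);print(xs.min(),xs.max(),ys.min(),ys.max())
```

```text
[0.4448 0.124  0.2419]
[[[64.5 46.5 35.8]]]
[0.4372 0.178  0.099 ]Traceback (most recent call last):
  File "<stdin>", line 9, in <module>
IndexError: list index out of range
```

Run:
```python
from h import *
C=cam('wrist');im=imaging.read_camera('wrist');g=cv2.GaussianBlur(cv2.cvtColor(im,6),(5,5),0)
print(bot.state()['position'])
c=cv2.HoughCircles(g[80:200,240:380],cv2.HOUGH_GRADIENT,1,60,param1=120,param2=15,minRadius=28,maxRadius=42)
u,v,r=c[0][0];print(u+240,v+80,r,plane('wrist',(u+240,v+80),.099,C).round(4))
hsv=cv2.cvtColor(im,40)
m=cv2.inRange(hsv,(60,100,40),(85,255,255))[100:240,440:560]
k=max(cv2.findContours(m,0,2)[0],key=cv2.contourArea);e=cv2.fitEllipse(cv2.convexHull(k));e0=(e[0][0]+440,e[0][1]+100)
print('green',e0,e[1],plane('wrist',e0,.024,C).round(4))
for c in('top','wrist'):
    if c=='top':imaging.read_camera('top')
    for n in('honey_jar','pink_jar'):print(c,n,[(d['position'],d['score']) for d in finder.boxes_of(c,n)])
T=cam('top');im=imaging.read_camera('top')
for c in [(245.3,239.7)]: print(plane('top',c,.099,T))
g=cv2.resize(cv2.cvtColor(im,6)[220:260,225:265],None,fx=8,fy=8,interpolation=2)
c=cv2.HoughCircles(g,cv2.HOUGH_GRADIENT,1,100,param1=100,param2=15,minRadius=55,maxRadius=100)
print(c); 
if c is not None: u,v,r=c[0][0];print(plane('top',(225+u/8-.44,220+v/8-.44),.099,T))
```

```text
[0.44451537 0.12743626 0.2416379 ]
305.5 130.5 35.5 [0.4374 0.1779 0.099 ]
green (498.34575271606445, 175.77703094482422) (63.63905334472656, 71.18656158447266) [0.6329 0.1261 0.024 ]
top honey_jar []
top pink_jar [([0.4463, 0.0613, 0.1052], 0.45)]
wrist honey_jar [([0.4398, 0.175, 0.0929], 0.79)]
wrist pink_jar [([0.4408, 0.0787, 0.1031], 0.82)]
[0.44010117 0.17233642 0.099     ]
None
```

```bash
python3 -m creep '{"moves": [[[-0.6,0,0.2,0],[-0.6,0,0.5,0],[-0.49,0,0.5,0],[0,0,0.3,0],[0,0,0,0]]]}'; python3 -m creep '{"moves": [[[0,0,0,0],[0,0,0,0],[0,0,0,0]]]}'
```

```text
time_s: 5.48
position: [0.4428, 0.0573, 0.1795]
ee_rot: [[0.001, 1.0, -0.005], [1.0, -0.001, -0.002], [-0.002, -0.005, -1.0]]
ft_force: [0.2, 0.4, 0.4]
grip_width: 0.0871
gripper_force: 0.0
time_s: 5.73
position: [0.4454, 0.0594, 0.1824]
ee_rot: [[-0.002, 1.0, 0.002], [1.0, 0.002, 0.001], [0.001, 0.002, -1.0]]
ft_force: [0.2, 0.6, 0.3]
grip_width: 0.0872
gripper_force: 0.0
```

```bash
python3 -m creep '{"moves": [[[0,0,0.5,0],[0,0,0.7,0],[0,0,0.7,0],[0,0,0.6,0],[0,0,0.3,0]]]}' >/dev/null; python3 -m creep '{"moves": [[[0,0,0.13,0],[0,0,0,0],[0,0,0,0],[0,0,0,0]]]}'; python3 -m creep '{"moves": [[[0,0,0,0],[0,0,0,0],[0,0,0,0],[0,0,0,0],[0,0,0,0]]]}' 1 20;python3 -m creep '{"moves": [[[0,0,0,0],[0,0,0,0],[0,0,0,0]]]}'
```

```text
time_s: 6.48
position: [0.4457, 0.0589, 0.0654]
ee_rot: [[-0.001, 1.0, 0.002], [1.0, 0.001, 0.001], [0.001, 0.002, -1.0]]
ft_force: [0.3, 0.6, -0.5]
grip_width: 0.0871
gripper_force: 0.0
time_s: 6.9
position: [0.4447, 0.0585, 0.0645]
ee_rot: [[-0.001, 1.0, 0.0], [1.0, 0.001, 0.0], [0.0, 0.0, -1.0]]
ft_force: [0.1, -0.4, -0.0]
grip_width: 0.0617
gripper_force: 0.0
time_s: 7.15
position: [0.4444, 0.0585, 0.0643]
ee_rot: [[-0.001, 1.0, -0.0], [1.0, 0.001, 0.0], [0.0, -0.0, -1.0]]
ft_force: [-1.1, -1.1, 0.5]
grip_width: 0.044
gripper_force: 20.0
```

```bash
python3 -m creep '{"moves": [[[0,0,-0.3,0],[0,0,-0.6,0],[0,0,-0.6,0],[0,0,-0.5,0],[0,0.2,0,0]]]}'; python3 -m creep '{"moves": [[[-0.1,0.6,0,0],[-0.1,0.8,0,0],[-0.1,0.8,0,0],[-0.1,0.8,0,0],[-0.1,0.7,0,0]]]}' ; python3 -m creep '{"moves": [[[0,0.4,0,0],[0,0.3,0,0],[0,0,0,0],[0,0,0,0],[0,0,0,0]]]}'
python3 - <<'E'
from h import *
C=cam('wrist');im=imaging.read_camera('wrist');cv2.imwrite('pics/w3.png',im);print(bot.state()['position'])
E
```

```text
time_s: 7.57
position: [0.4536, 0.0587, 0.1471]
ee_rot: [[-0.001, 1.0, 0.004], [1.0, 0.001, 0.003], [0.003, 0.004, -1.0]]
ft_force: [0.4, -0.8, -0.9]
grip_width: 0.044
gripper_force: 20.0
time_s: 7.98
position: [0.6024, 0.0385, 0.1429]
ee_rot: [[-0.001, 1.0, -0.001], [1.0, 0.001, -0.0], [-0.0, -0.001, -1.0]]
ft_force: [-0.5, 1.2, -1.1]
grip_width: 0.0439
gripper_force: 20.0
time_s: 8.4
position: [0.6273, 0.0386, 0.1432]
ee_rot: [[-0.001, 1.0, -0.003], [1.0, 0.001, -0.0], [-0.0, -0.003, -1.0]]
ft_force: [0.5, 0.5, -1.4]
grip_width: 0.044
gripper_force: 20.0
[0.62734538 0.03864747 0.14360868]
```

View pics/w3.png

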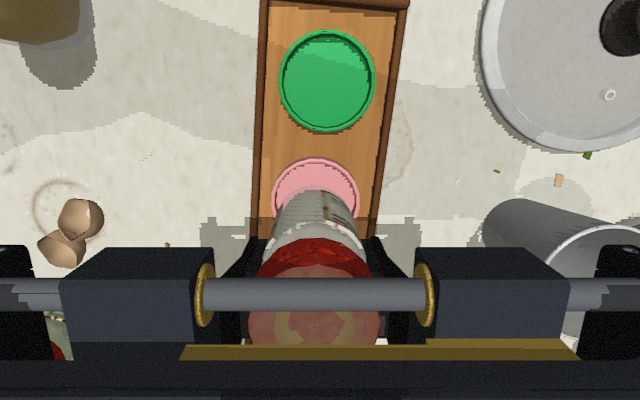

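The pink jar is held over the pink cup, whose rim runs around column 315 from row 157, and the green cup is at (327,81). I check the cup positions from here.

Run:
```python
from h import *
C=cam('wrist');im=imaging.read_camera('wrist');hsv=cv2.cvtColor(im,40)
m=cv2.inRange(hsv,(60,100,40),(85,255,255))
k=max(cv2.findContours(m,0,2)[0],key=cv2.contourArea);e=cv2.fitEllipse(cv2.convexHull(k));print(e,plane('wrist',e[0],.026,C).round(4))
for dx in(-.034,.034):
  print('pink rim pred',proj('wrist',(.629+dx,.039,.026),C).round(0))
print('far',proj('wrist',(.629,.073,.026),C).round(0))
m=cv2.inRange(hsv,(165,30,150),(180,140,255))[:230];ys,xs=np.where(m);print('pink',xs.min(),xs.max(),ys.min(),[ (r,xs[ys==r].min(),xs[ys==r].max()) for r in range(160,215,10)])
print(bot.state()['position'])
```

```text
((326.1381530761719, 80.38566589355469), (96.56819915771484, 102.07382202148438), 7.5049567222595215) [0.6349 0.1256 0.026 ]
pink rim pred [272. 201.]
pink rim pred [362. 201.]
far [317. 157.]Traceback (most recent call last):
  File "<stdin>", line 8, in <module>
    return umr_minimum(a, axis, None, out, keepdims, initial, where)
ValueError: zero-size array to reduction operation minimum which has no identity
```

```bash
python3 -m creep '{"moves": [[[0,0,0.3,0],[0,0,0.5,0],[0,0,0.4,0],[0,0,0.15,0],[0,0,0,0]]]}' ; python3 -m creep '{"moves": [[[0,0,0.06,0],[0,0,0.06,0],[0,0,0.04,0],[0,0,0.04,0],[0,0,0.04,0]]]}' ; python3 -m creep '{"moves": [[[0,0,0.03,0],[0,0,0,0],[0,0,0,0],[0,0,0,0]]]}'
```

```text
time_s: 8.92
position: [0.6268, 0.0388, 0.0882]
ee_rot: [[-0.001, 1.0, -0.004], [1.0, 0.001, -0.0], [-0.0, -0.004, -1.0]]
ft_force: [0.2, -0.1, -1.1]
grip_width: 0.0442
gripper_force: 20.0
time_s: 9.33
position: [0.6289, 0.0387, 0.0811]
ee_rot: [[-0.001, 1.0, 0.001], [1.0, 0.001, 0.0], [0.0, 0.001, -1.0]]
ft_force: [1.0, 0.3, -1.1]
grip_width: 0.044
gripper_force: 20.0
time_s: 9.67
position: [0.6287, 0.0386, 0.0796]
ee_rot: [[-0.001, 1.0, 0.0], [1.0, 0.001, 0.0], [0.0, 0.0, -1.0]]
ft_force: [0.9, 1.0, -0.6]
grip_width: 0.0441
gripper_force: 20.0
```

```bash
python3 -m creep '{"moves": [[[0,0,0.02,0],[0,0,0.02,0],[0,0,0,0],[0,0,0,0]]]}'
```

```text
time_s: 10.0
position: [0.6289, 0.0386, 0.0792]
ee_rot: [[-0.001, 1.0, 0.0], [1.0, 0.001, 0.001], [0.001, 0.0, -1.0]]
ft_force: [-2.7, -0.3, 7.0]
grip_width: 0.0443
gripper_force: 20.0
```

```bash
python3 -m creep '{"moves": [[[0,0,0,0],[0,0,0,0],[0,0,0,0],[0,0,0,0],[0,0,0,0]]]}' -1; python3 -m creep '{"moves": [[[0,0,0,0],[0,0,0,0],[0,0,0,0],[0,0,-0.3,0],[0,0,-0.6,0]]]}' ; python3 -m creep '{"moves": [[[0,0,-0.7,0],[0,0,-0.7,0],[0,0,-0.35,0],[-0.3,-0.5,0,0],[-0.4,-0.8,0,0]]]}';python3 -m creep '{"moves": [[[-0.4,-0.8,0,0],[-0.4,-0.8,0,0],[-0.4,-0.8,0,0],[-0.3,-0.6,0,0],[-0.22,-0.4,0,0]]]}';python3 -m creep '{"moves": [[[0,0,0,0],[0,0,0,0],[0,0,0,0],[0,0,0,0],[0,0,0,0]]]}'
python3 - <<'E'
from h import *
imaging.read_camera('top');cv2.imwrite('pics/t4.png',cv2.resize(imaging.read_camera('top')[130:270,200:440],(800,467)))
imaging.read_camera('scene');cv2.imwrite('pics/s4.png',cv2.resize(imaging.read_camera('scene')[140:290,225:460],(800,511)))
C=cam('wrist');im=imaging.read_camera('wrist');cv2.imwrite('pics/w4.png',im);print(bot.state()['position'],proj('wrist',(.4405,-.0585,.106),C),proj('wrist',(.4405,-.0585,.106-.021*0),C))
E
```

```text
time_s: 10.42
position: [0.6286, 0.0386, 0.0777]
ee_rot: [[-0.001, 1.0, -0.0], [1.0, 0.001, -0.0], [-0.0, -0.0, -1.0]]
ft_force: [0.7, -0.2, 0.0]
grip_width: 0.0697
gripper_force: 0.0
time_s: 10.83
position: [0.6265, 0.0387, 0.1121]
ee_rot: [[-0.001, 1.0, -0.006], [1.0, 0.001, -0.001], [-0.001, -0.006, -1.0]]
ft_force: [-0.8, 0.2, -0.9]
grip_width: 0.0865
gripper_force: 0.0
time_s: 11.25
position: [0.5795, 0.0119, 0.1862]
ee_rot: [[-0.004, 1.0, 0.006], [1.0, 0.004, 0.0], [0.0, 0.006, -1.0]]
ft_force: [-0.1, -0.2, 0.4]
grip_width: 0.0869
gripper_force: 0.0
time_s: 11.67
position: [0.4378, -0.0597, 0.1844]
ee_rot: [[0.001, 1.0, -0.001], [1.0, -0.001, 0.001], [0.001, -0.001, -1.0]]
ft_force: [0.4, 0.0, 1.0]
grip_width: 0.0869
gripper_force: 0.0
time_s: 12.08
position: [0.4417, -0.0578, 0.1841]
ee_rot: [[-0.002, 1.0, 0.0], [1.0, 0.002, -0.0], [-0.0, 0.0, -1.0]]
ft_force: [0.4, -0.4, -0.3]
grip_width: 0.0871
gripper_force: 0.0
[ 0.44088912 -0.05820815  0.18376329] [313.98389646 219.39426054] [313.98389646 219.39426054]
```

View pics/s4.png

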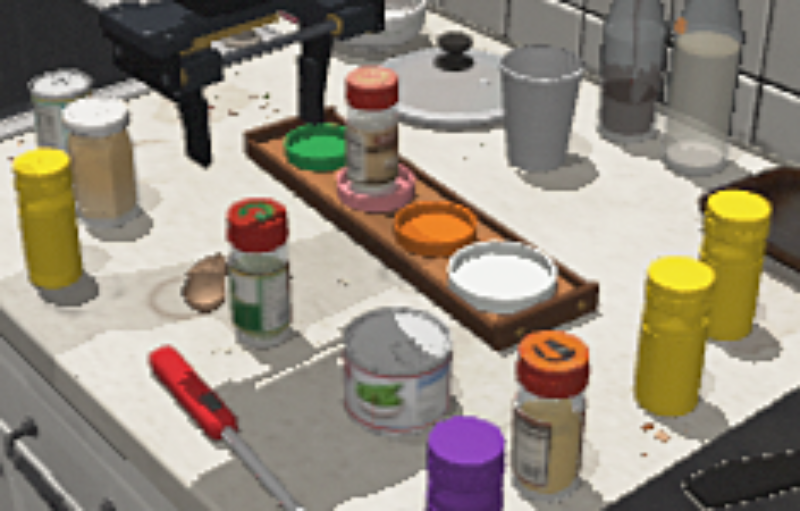

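View pics/w4.png

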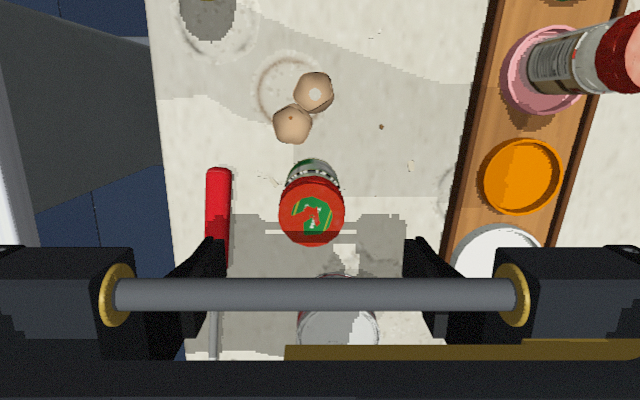

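The scene crop shows the pink jar upright in the pink cup at (372,130). The wrist view shows the green cap at (312,210). I grasp the green jar with a small +y shift.

```bash
python3 -m creep '{"moves": [[[0.08,0,0.5,0],[0,0,0.7,0],[0,0,0.7,0],[0,0,0.6,0],[0,0,0.35,0]]]}' >/dev/null; python3 -m creep '{"moves": [[[0,0,0.13,0],[0,0,0,0],[0,0,0,0],[0,0,0,0]]]}'; python3 -m creep '{"moves": [[[0,0,0,0],[0,0,0,0],[0,0,0,0],[0,0,0,0],[0,0,0,0]]]}' 1 20 >/dev/null;python3 -m creep '{"moves": [[[0,0,0,0],[0,0,0,0],[0,0,0,0],[0,0,0,0],[0,0,0,0]]]}'
```

```text
time_s: 13.08
position: [0.4416, -0.0552, 0.0656]
ee_rot: [[-0.001, 1.0, 0.002], [1.0, 0.001, 0.0], [0.0, 0.002, -1.0]]
ft_force: [-0.2, 0.2, 0.4]
grip_width: 0.0868
gripper_force: 0.0
time_s: 13.92
position: [0.4405, -0.0551, 0.0647]
ee_rot: [[-0.001, 1.0, -0.0], [1.0, 0.001, 0.0], [0.0, -0.0, -1.0]]
ft_force: [-0.6, -0.2, 1.1]
grip_width: 0.0439
gripper_force: 19.9
```

```bash
python3 -m creep '{"moves": [[[0,0,-0.3,0],[0,0,-0.7,0],[0,0,-0.8,0],[0,0,-0.8,0],[0.2,0.2,-0.6,0]]]}' >/dev/null; python3 -m creep '{"moves": [[[0.5,0.5,-0.3,0],[0.6,0.6,0,0],[0.6,0.6,0,0],[0.6,0.6,0,0],[0.6,0.7,0,0]]]}'; python3 -m creep '{"moves": [[[0.6,0.7,0,0],[0.5,0.5,0,0],[0.3,0.4,0,0],[0.02,0.06,0,0],[0,0,0,0]]]}' ; python3 -m creep '{"moves": [[[0,0,0.4,0],[0,0,0.6,0],[0,0,0.6,0],[0,0,0.3,0],[0,0,0,0]]]}' ;python3 -m creep '{"moves": [[[0,0,0,0],[0,0,0,0],[0,0,0,0]]]}'
python3 - <<'E'
from h import *
C=cam('wrist');im=imaging.read_camera('wrist');cv2.imwrite('pics/w5.png',im);print(bot.state()['position'])
for d in((-.034,0),(.034,0),(0,.034)):print(proj('wrist',(.635+d[0],.1257+d[1],.026),C).round(0))
E
```

```text
time_s: 14.75
position: [0.5688, 0.0704, 0.2045]
ee_rot: [[-0.001, 1.0, -0.001], [1.0, 0.001, 0.001], [0.001, -0.001, -1.0]]
ft_force: [0.1, -0.5, -1.2]
grip_width: 0.0442
gripper_force: 19.9
time_s: 15.17
position: [0.6351, 0.1266, 0.2037]
ee_rot: [[-0.002, 1.0, -0.001], [1.0, 0.002, -0.001], [-0.001, -0.001, -1.0]]
ft_force: [-0.2, -0.7, -0.9]
grip_width: 0.0437
gripper_force: 19.9
time_s: 15.58
position: [0.632, 0.1245, 0.1258]
ee_rot: [[0.001, 1.0, -0.007], [1.0, -0.001, -0.002], [-0.002, -0.007, -1.0]]
ft_force: [-0.4, 0.8, -0.5]
grip_width: 0.0445
gripper_force: 19.9
time_s: 15.83
position: [0.636, 0.1257, 0.1305]
ee_rot: [[-0.001, 1.0, 0.003], [1.0, 0.001, 0.001], [0.001, 0.003, -1.0]]
ft_force: [0.4, -0.4, -0.2]
grip_width: 0.0444
gripper_force: 19.9
[0.63584546 0.12581394 0.13033673]
[266. 207.]
[360. 207.]
[313. 160.]
```

View pics/w5.png

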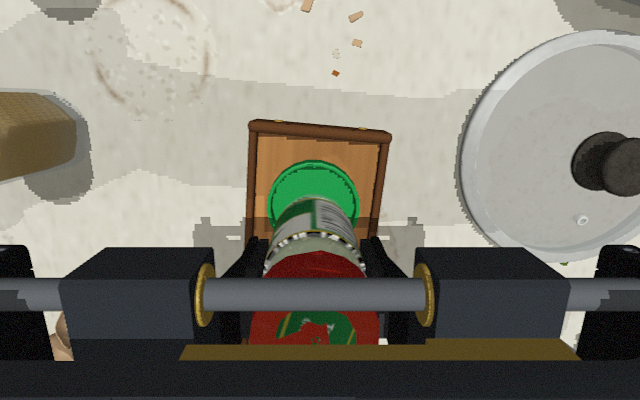

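The green rim spans columns 267 to 360 with its top at row 160, as predicted, so the jar is over the green cup. Lowering it.

```bash
python3 -m creep '{"moves": [[[0,0,0.3,0],[0,0,0.4,0],[0,0,0.3,0],[0,0,0.08,0],[0,0,0.04,0]]]}' >/dev/null; python3 -m creep '{"moves": [[[0,0,0.04,0],[0,0,0.04,0],[0,0,0.03,0],[0,0,0.02,0],[0,0,0,0]]]}' ; python3 -m creep '{"moves": [[[0,0,0.02,0],[0,0,0,0],[0,0,0,0],[0,0,0,0]]]}'
```

```text
time_s: 16.72
position: [0.6354, 0.1258, 0.0797]
ee_rot: [[-0.001, 1.0, 0.001], [1.0, 0.001, 0.001], [0.001, 0.001, -1.0]]
ft_force: [-1.4, -0.2, 4.2]
grip_width: 0.0442
gripper_force: 19.9
time_s: 17.05
position: [0.6355, 0.1259, 0.0796]
ee_rot: [[-0.001, 1.0, 0.001], [1.0, 0.001, 0.001], [0.001, 0.001, -1.0]]
ft_force: [-2.8, -0.3, 7.8]
grip_width: 0.0441
gripper_force: 19.9
```

```bash
python3 -m creep '{"moves": [[[0,0,0,0],[0,0,0,0],[0,0,0,0],[0,0,0,0],[0,0,0,0]]]}' -1 >/dev/null; python3 -m creep '{"moves": [[[0,0,0,0],[0,0,0,0],[0,0,0,0],[0,0,-0.4,0],[0,0,-0.7,0]]]}' ; python3 -m creep '{"moves": [[[0,0,-0.7,0],[0,0,-0.7,0],[-0.2,-0.1,-0.5,0],[-0.5,-0.2,-0.2,0],[-0.8,-0.3,0,0]]]}' >/dev/null;python3 -m creep '{"moves": [[[-0.8,-0.3,0,0],[-0.8,-0.3,0,0],[-0.8,-0.3,0,0],[-0.8,-0.3,0,0],[-0.8,-0.3,0,0]]]}' >/dev/null;python3 -m creep '{"moves": [[[-0.8,-0.3,0,0],[-0.8,-0.3,0,0],[-0.8,-0.3,0,0],[-0.8,-0.3,0,0],[-0.8,-0.3,0,0]]]}' ;python3 -m creep '{"moves": [[[-0.8,-0.2,0,0],[-0.6,0,0,0],[0,0,0,0],[0,0,0,0],[0,0,0,0]]]}'
```

```text
time_s: 17.88
position: [0.6325, 0.1257, 0.1192]
ee_rot: [[-0.001, 1.0, -0.007], [1.0, 0.001, -0.002], [-0.002, -0.007, -1.0]]
ft_force: [0.3, -0.6, -0.8]
grip_width: 0.0869
gripper_force: 0.0
time_s: 19.13
position: [0.4904, -0.2557, 0.2061]
ee_rot: [[-0.001, 1.0, 0.0], [1.0, 0.001, 0.0], [0.0, 0.0, -1.0]]
ft_force: [0.1, 0.5, 0.2]
grip_width: 0.0871
gripper_force: 0.0
time_s: 19.55
position: [0.4835, -0.3094, 0.2056]
ee_rot: [[-0.001, 1.0, -0.0], [1.0, 0.001, 0.001], [0.001, -0.0, -1.0]]
ft_force: [0.7, 0.9, 0.4]
grip_width: 0.0874
gripper_force: 0.0
```

Run:
```python
from h import *
print(bot.state()['position'])
C=cam('wrist');im=imaging.read_camera('wrist');cv2.imwrite('pics/w6.png',im)
print(proj('wrist',(.485,-.31,.106),C))
print([(d['position'],d['score']) for d in finder.boxes_of('wrist','orange_jar')])
hsv=cv2.cvtColor(im,40);m=cv2.inRange(hsv,(6,150,120),(18,255,255))[120:280,240:400]
k=max(cv2.findContours(m,0,2)[0],key=cv2.contourArea);e=cv2.fitEllipse(cv2.convexHull(k));print(e,plane('wrist',(e[0][0]+240,e[0][1]+120),.106,C))
```

```text
[ 0.48349059 -0.30939986  0.20561058]
[316.80641234 209.8113888 ]
[([0.6032, -0.2968, 0.1034], 0.8), ([0.4882, -0.3023, 0.1088], 0.75), ([0.385, -0.3265, 0.1027], 0.58)]
((74.63203430175781, 87.4887924194336), (57.01066589355469, 60.78936767578125), 82.37635040283203) [ 0.48345961 -0.30828505  0.106     ]
```

View pics/w6.png

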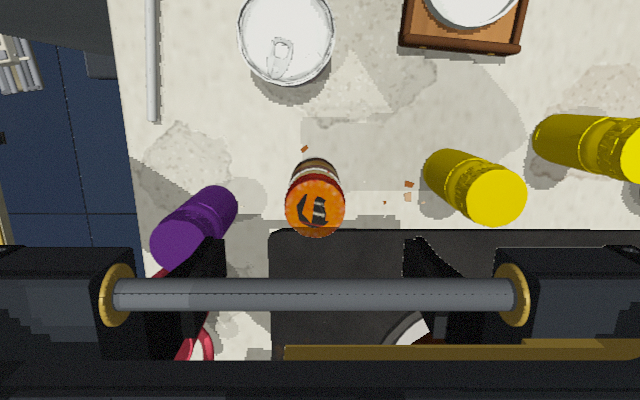

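The orange jar's cap is at (315,208). The purple one at (195,225) and the yellow ones at (475,185) and (590,145) keep clear of the fingers.

```bash
python3 -m creep '{"moves": [[[0.03,0.02,0.5,0],[0,0,0.8,0],[0,0,0.8,0],[0,0,0.7,0],[0,0,0.5,0]]]}' >/dev/null; python3 -m creep '{"moves": [[[0,0,0.23,0],[0,0,0,0],[0,0,0,0],[0,0,0,0]]]}'; python3 -m creep '{"moves": [[[0,0,0,0],[0,0,0,0],[0,0,0,0],[0,0,0,0],[0,0,0,0]]]}' 1 20 >/dev/null;python3 -m creep '{"moves": [[[0,0,0,0],[0,0,0,0],[0,0,0,0],[0,0,0,0],[0,0,0,0]]]}'
```

```text
time_s: 20.4
position: [0.4852, -0.3094, 0.0661]
ee_rot: [[-0.001, 1.0, 0.002], [1.0, 0.001, -0.001], [-0.001, 0.002, -1.0]]
ft_force: [0.1, 0.5, 0.8]
grip_width: 0.0868
gripper_force: 0.0
time_s: 21.23
position: [0.484, -0.3091, 0.0647]
ee_rot: [[-0.001, 1.0, -0.0], [1.0, 0.001, 0.0], [0.0, -0.0, -1.0]]
ft_force: [0.3, -0.2, -0.2]
grip_width: 0.0439
gripper_force: 20.0
```

```bash
python3 -m creep '{"moves": [[[0,0,-0.3,0],[0,0,-0.7,0],[0,0,-0.8,0],[0,0,-0.8,0],[0.2,0.1,-0.6,0]]]}' >/dev/null; python3 -m creep '{"moves": [[[0.5,0.3,-0.3,0],[0.8,0.4,0,0],[0.8,0.4,0,0],[0.8,0.4,0,0],[0.8,0.4,0,0]]]}' >/dev/null; python3 -m creep '{"moves": [[[0.8,0.4,0,0],[0.8,0.4,0,0],[0.7,0.4,0,0],[0.34,0.2,0,0],[0,0,0,0]]]}' ; python3 -m creep '{"moves": [[[0,0,0.4,0],[0,0,0.6,0],[0,0,0.6,0],[0,0,0.3,0],[0,0,0,0]]]}' >/dev/null;python3 -m creep '{"moves": [[[0,0,0,0],[0,0,0,0],[0,0,0,0]]]}'
python3 - <<'E'
from h import *
C=cam('wrist');im=imaging.read_camera('wrist');print(bot.state()['position'])
hsv=cv2.cvtColor(im,40);m=cv2.inRange(hsv,(6,190,100),(18,255,255))[:245,230:400];m[:100]=0
P=np.array([proj('wrist',(.621+.034*np.cos(a),-.0476+.034*np.sin(a),.026),C) for a in np.linspace(0,6.28,60)]).astype(int)
cv2.polylines(im,[P],True,(255,0,255),1);cv2.imwrite('pics/w7.png',im)
E
```

```text
time_s: 22.48
position: [0.6217, -0.0419, 0.2046]
ee_rot: [[-0.009, 1.0, 0.001], [1.0, 0.009, 0.002], [0.002, 0.001, -1.0]]
ft_force: [0.4, -0.2, -1.1]
grip_width: 0.044
gripper_force: 20.0
time_s: 23.15
position: [0.6209, -0.0479, 0.1304]
ee_rot: [[-0.0, 1.0, 0.003], [1.0, 0.0, -0.0], [-0.0, 0.003, -1.0]]
ft_force: [0.8, -0.6, -0.9]
grip_width: 0.044
gripper_force: 20.0
[ 0.62077048 -0.04777045  0.13023077]
```

View pics/w7.png

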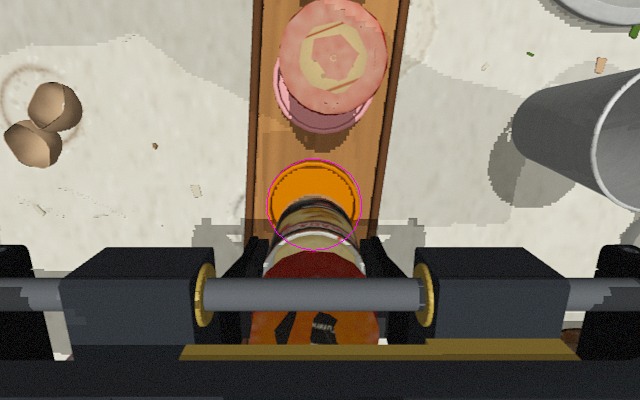

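The overlay fits the orange rim at (315,205), and the pink jar stands in its cup at (330,60). Lowering.

```bash
python3 -m creep '{"moves": [[[0,0,0.3,0],[0,0,0.4,0],[0,0,0.3,0],[0,0,0.08,0],[0,0,0.04,0]]]}' >/dev/null; python3 -m creep '{"moves": [[[0,0,0.04,0],[0,0,0.04,0],[0,0,0.03,0],[0,0,0.02,0],[0,0,0,0]]]}' ; python3 -m creep '{"moves": [[[0,0,0.02,0],[0,0,0,0],[0,0,0,0],[0,0,0,0]]]}'
```

```text
time_s: 24.03
position: [0.6203, -0.0475, 0.0797]
ee_rot: [[-0.001, 1.0, 0.001], [1.0, 0.001, 0.0], [0.0, 0.001, -1.0]]
ft_force: [-0.8, 0.4, 3.2]
grip_width: 0.0441
gripper_force: 20.0
time_s: 24.37
position: [0.6204, -0.0475, 0.0796]
ee_rot: [[-0.001, 1.0, 0.001], [1.0, 0.001, 0.001], [0.001, 0.001, -1.0]]
ft_force: [-2.6, 0.5, 8.9]
grip_width: 0.0439
gripper_force: 20.0
```

```bash
python3 -m creep '{"moves": [[[0,0,0,0],[0,0,0,0],[0,0,0,0],[0,0,0,0],[0,0,0,0]]]}' -1 >/dev/null; python3 -m creep '{"moves": [[[0,0,0,0],[0,0,0,0],[0,0,0,0],[0,0,-0.4,0],[0,0,-0.7,0]]]}' >/dev/null; python3 -m creep '{"moves": [[[0,0,-0.7,0],[0,0,-0.7,0],[0.2,-0.2,-0.5,0],[0.5,-0.5,-0.2,0],[0.7,-0.6,0,0]]]}' >/dev/null;python3 -m creep '{"moves": [[[0.7,-0.6,0,0],[0.7,-0.6,0,0],[0.7,-0.6,0,0],[0.7,-0.6,0,0],[0.7,-0.5,0,0]]]}' >/dev/null;python3 -m creep '{"moves": [[[0.5,-0.3,0,0],[0.16,-0.05,0,0],[0,0,0,0],[0,0,0,0],[0,0,0,0]]]}'; python3 -m creep '{"moves": [[[0,0,0,0],[0,0,0,0],[0,0,0,0]]]}'
python3 - <<'E'
from h import *
print(bot.state()['position'])
C=cam('wrist');im=imaging.read_camera('wrist')
print([(d['position'],d['score']) for d in finder.boxes_of('wrist','honey_jar')])
for y in (.172,.178):
  P=np.array([proj('wrist',(.438+.0285*np.cos(a),y+.0285*np.sin(a),.099),C) for a in np.linspace(0,6.28,60)]).astype(int)
  cv2.polylines(im,[P],True,(255,0,255) if y<.175 else (255,0,0),1)
cv2.imwrite('pics/w8.png',im)
E
```

```text
time_s: 26.45
position: [0.4387, 0.1733, 0.2061]
ee_rot: [[0.002, 1.0, 0.001], [1.0, -0.002, -0.001], [-0.001, 0.001, -1.0]]
ft_force: [-0.1, -0.6, 0.3]
grip_width: 0.0868
gripper_force: 0.0
time_s: 26.7
position: [0.4382, 0.174, 0.2059]
ee_rot: [[0.001, 1.0, 0.0], [1.0, -0.001, -0.0], [-0.0, 0.0, -1.0]]
ft_force: [-0.3, -0.3, -0.1]
grip_width: 0.087
gripper_force: 0.0
[0.43819915 0.17395946 0.20587935]
[([0.4411, 0.1814, 0.0927], 0.76)]
```

View pics/w8.png

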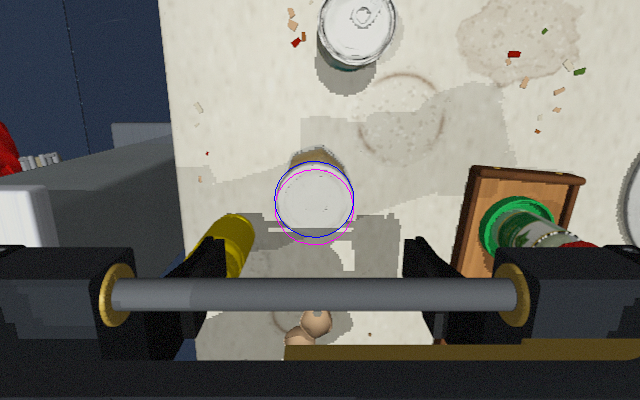

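The y = 0.178 circle fits the honey lid at (314,200). Its body looks turned, so I enlarge it before gripping.

Run:
```python
from h import *
s=cv2.imread('pics/scene0.png')[160:215,235:285];w=cv2.imread('pics/w5.png')[70:220,0:110];w8=cv2.imread('pics/w8.png')[130:250,255:375]; w1=cv2.imread('pics/w1.png')[190:290,280:390]
f=lambda i:cv2.resize(i,(400,300),interpolation=cv2.INTER_CUBIC)
def g(i):
    k=300/i.shape[0];o=cv2.resize(i,None,fx=k,fy=k,interpolation=cv2.INTER_CUBIC)[:, :400];return np.pad(o,((0,0),(0,400-o.shape[1]),(0,0)))
def e(i): return cv2.convertScaleAbs(i,alpha=1.3)
cv2.imwrite('pics/hon.png',np.vstack([np.hstack([g(s),g(w)]),np.hstack([g(w8),g(w1)])]))
# vertical-axis reference: project square footprints at angles
```

```text
(no output)
```

View pics/hon.png

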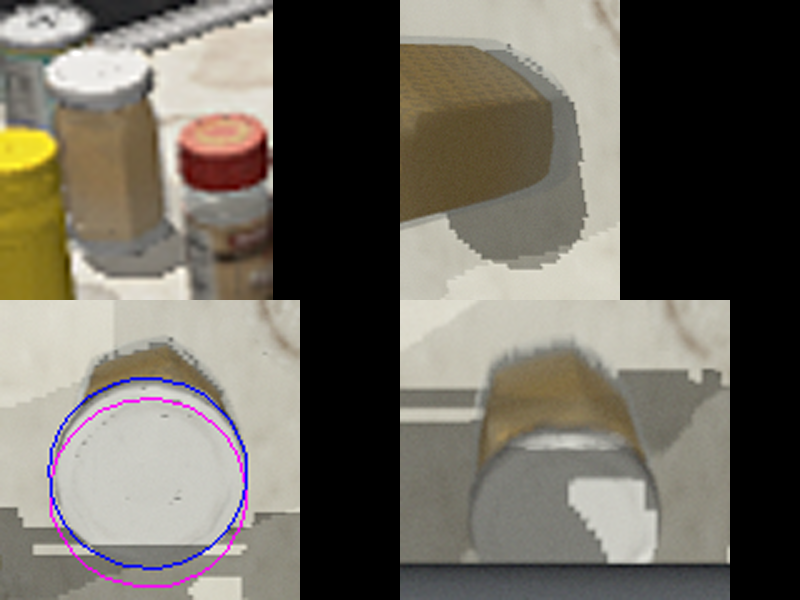

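Run:
```python
from h import *
C=cam('wrist');im=imaging.read_camera('wrist')
for u in((323,147),(293,155),(308,150)):
  for z in(.0,.008):
    p=plane('wrist',u,z,C)-[.438,.178,0];print(u,z,p.round(4),np.degrees(np.arctan2(p[1],p[0])).round(1),np.hypot(*p[:2]).round(4))
tiles=[]
def rect(th,z,w=.028,h=.031,r=.012):
    pts=[]
    for k,(sx,sy) in enumerate([(1,1),(-1,1),(-1,-1),(1,-1)]):
        for a in np.radians(np.linspace(90*k,90*k+90,8)): pts.append([sx*(w-r)+r*np.cos(a),sy*(h-r)+r*np.sin(a)])
    c,s=np.cos(np.radians(th)),np.sin(np.radians(th));pts=np.array(pts)@np.array([[c,s],[-s,c]])
    return [(x+.438,y+.178,z) for x,y in pts]
big=cv2.resize(im[130:250,255:375],None,fx=3,fy=3,interpolation=2)
sc=imaging.read_camera('scene');S=cam('scene');bs=cv2.resize(sc[160:220,235:295],None,fx=5,fy=5,interpolation=2)
top=[];bot_=[]
for th in(0,13,26,-26):
    a=big.copy();b=bs.copy()
    for z in(.001,.07):
        P=((np.array([proj('wrist',p,C) for p in rect(th,z)])-[255,130]+.5)*3).astype(int);cv2.polylines(a,[P],True,(255,0,255),1)
        Q=((np.array([proj('scene',p,S) for p in rect(th,z)])-[235,160]+.5)*5).astype(int);cv2.polylines(b,[Q],True,(255,0,255),1)
    top.append(a[:170,80:280]);bot_.append(b[:,20:220])
cv2.imwrite('pics/fit.png',np.vstack([np.hstack(top),np.hstack(bot_)]))
```

```text
(323, 147) 0.0 [0.0082 0.0259 0.    ] 72.4 0.0272
(323, 147) 0.008 [0.008  0.0269 0.008 ] 73.4 0.0281
(293, 155) 0.0 [-0.0209  0.0181  0.    ] 139.1 0.0277
(293, 155) 0.008 [-0.0205  0.0194  0.008 ] 136.6 0.0282
(308, 150) 0.0 [-0.0063  0.023   0.    ] 105.3 0.0238
(308, 150) 0.008 [-0.0062  0.0241  0.008 ] 104.3 0.0249
```

View pics/fit.png

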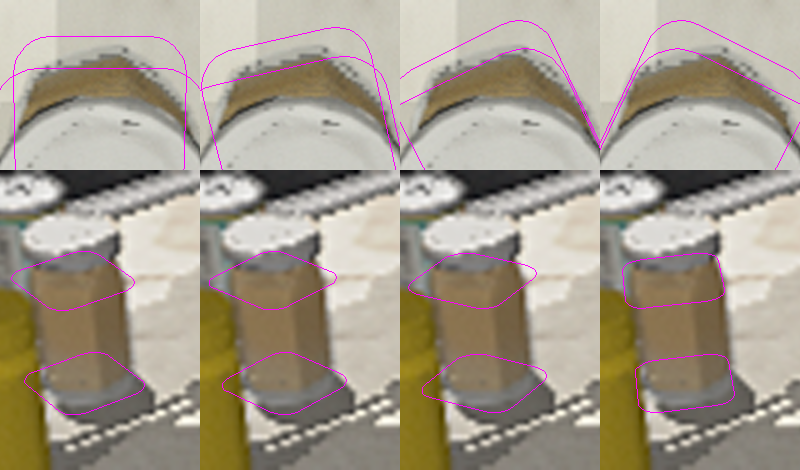

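The jar is a hexagonal prism, 56 mm across the flats and 62 mm across the rounded corners. Its far flat faces about 105°, so a flat pair lies along -15°. I turn the tool +15°, which is 3 units, and grip across those flats.

```bash
python3 -m creep '{"moves": [[[0.06,0,0,1],[0,0,0.4,1],[0,0,0.6,1],[0,0,0.6,0],[0,0,0,0]]]}' >/dev/null; python3 -m creep '{"moves": [[[0,0,0.6,0],[0,0,0.7,0],[0,0,0.5,0],[0,0,0.2,0],[0,0,0,0]]]}' >/dev/null; python3 -m creep '{"moves": [[[0,0,0,0],[0,0,0,0]]]}';  python3 -m creep '{"moves": [[[0,0,0,0],[0,0,0,0],[0,0,0,0],[0,0,0,0],[0,0,0,0]]]}' 1 35 ;python3 -m creep '{"moves": [[[0,0,0,0],[0,0,0,0],[0,0,0,0],[0,0,0,0]]]}'
```

```text
time_s: 27.9
position: [0.4389, 0.1777, 0.0633]
ee_rot: [[0.258, 0.966, 0.002], [0.966, -0.258, 0.002], [0.002, 0.002, -1.0]]
ft_force: [0.1, 0.7, -1.2]
grip_width: 0.087
gripper_force: 0.0
time_s: 28.32
position: [0.4378, 0.1774, 0.0622]
ee_rot: [[0.258, 0.966, 0.0], [0.966, -0.258, 0.0], [0.0, 0.0, -1.0]]
ft_force: [0.1, -0.6, -0.4]
grip_width: 0.0614
gripper_force: 0.0
time_s: 28.65
position: [0.4383, 0.1773, 0.0621]
ee_rot: [[0.258, 0.966, 0.001], [0.966, -0.258, 0.0], [0.001, 0.001, -1.0]]
ft_force: [1.2, -0.1, 1.3]
grip_width: 0.0551
gripper_force: 35.0
```

```bash
python3 -m creep '{"moves": [[[0,0,-0.2,0],[0,0,-0.5,0],[0,0,-0.7,0],[0,0,-0.7,0],[0,0,-0.7,-1]]]}' >/dev/null; python3 -m creep '{"moves": [[[0,0,-0.6,-1],[0,0,-0.3,-1],[0,0,0,0],[-0.3,0,0,0],[-0.6,0.1,0,0]]]}'; python3 -m creep '{"moves": [[[-0.7,0.2,0,0],[-0.7,0.3,0,0],[-0.7,0.4,0,0],[-0.7,0.4,0,0],[-0.7,0.4,0,0]]]}' >/dev/null; python3 -m creep '{"moves": [[[-0.7,0.4,0,0],[-0.7,0.5,0,0],[-0.7,0.5,0,0],[-0.7,0.5,0,0],[-0.5,0.4,0,0]]]}' >/dev/null ; python3 -m creep '{"moves": [[[-0.08,0.27,0,0],[0,0,0,0],[0,0,0,0],[0,0,0,0],[0,0,0,0]]]}'
```

```text
time_s: 29.48
position: [0.4394, 0.1426, 0.2083]
ee_rot: [[-0.004, 1.0, -0.004], [1.0, 0.004, -0.001], [-0.001, -0.004, -1.0]]
ft_force: [-0.4, -1.0, -5.2]
grip_width: 0.0554
gripper_force: 35.0
time_s: 30.73
position: [0.6114, -0.1327, 0.2089]
ee_rot: [[-0.001, 1.0, -0.003], [1.0, 0.001, 0.001], [0.001, -0.003, -1.0]]
ft_force: [0.7, -0.0, -3.8]
grip_width: 0.0557
gripper_force: 35.0
```

```bash
python3 -m creep '{"moves": [[[0,0.02,0.4,0],[0,0,0.6,0],[0,0,0.5,0],[0,0,0.3,0],[0,0,0,0]]]}' >/dev/null;python3 -m creep '{"moves": [[[0,0,0,0],[0,0,0,0],[0,0,0,0]]]}'
python3 - <<'E'
from h import *
C=cam('wrist');im=imaging.read_camera('wrist');print(bot.state()['position'])
P=np.array([proj('wrist',(.613+.042*np.cos(a),-.134+.042*np.sin(a),.026),C) for a in np.linspace(0,6.28,60)]).astype(int)
cv2.polylines(im,[P],True,(255,0,255),1);cv2.imwrite('pics/w9.png',im)
E
```

```text
time_s: 31.4
position: [0.6145, -0.1341, 0.1395]
ee_rot: [[-0.001, 1.0, 0.003], [1.0, 0.001, -0.0], [-0.0, 0.003, -1.0]]
ft_force: [-0.7, 0.4, -4.6]
grip_width: 0.0551
gripper_force: 35.0
[ 0.61441533 -0.13407456  0.13937371]
```

View pics/w9.png

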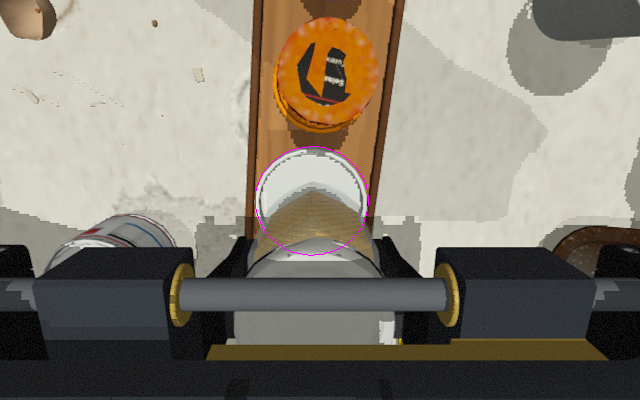

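The overlay fits the white rim at (313,200). Lowering the honey jar.

```bash
python3 -m creep '{"moves": [[[0,0,0.3,0],[0,0,0.5,0],[0,0,0.4,0],[0,0,0.14,0],[0,0,0.04,0]]]}' >/dev/null; python3 -m creep '{"moves": [[[0,0,0.04,0],[0,0,0.04,0],[0,0,0.03,0],[0,0,0.02,0],[0,0,0,0]]]}' ; python3 -m creep '{"moves": [[[0,0,0.03,0],[0,0,0.01,0],[0,0,0,0],[0,0,0,0]]]}'
```

```text
time_s: 32.28
position: [0.6138, -0.1338, 0.0779]
ee_rot: [[-0.001, 1.0, 0.001], [1.0, 0.001, 0.0], [0.0, 0.001, -1.0]]
ft_force: [-0.5, 0.5, -4.3]
grip_width: 0.0554
gripper_force: 35.0
time_s: 32.62
position: [0.6142, -0.1348, 0.0771]
ee_rot: [[-0.0, 1.0, 0.002], [1.0, 0.0, -0.001], [-0.001, 0.002, -1.0]]
ft_force: [-1.4, -2.0, 4.9]
grip_width: 0.0549
gripper_force: 35.0
```

Contact is made at the expected height. I release, back off, and check everything.

```bash
python3 -m creep '{"moves": [[[0,0,0,0],[0,0,0,0],[0,0,0,0],[0,0,0,0],[0,0,0,0]]]}' -1 >/dev/null; python3 -m creep '{"moves": [[[0,0,0,0],[0,0,0,0],[0,0,0,0],[0,0,-0.4,0],[0,0,-0.7,0]]]}' ; python3 -m creep '{"moves": [[[0,0,-0.7,0],[0,0,-0.7,0],[0,-0.2,-0.5,0],[0,-0.5,-0.2,0],[0,-0.7,0,0]]]}' >/dev/null;python3 -m creep '{"moves": [[[0,-0.7,-0.3,0],[0,-0.7,-0.3,0],[0,-0.4,0,0],[0,0,0,0],[0,0,0,0]]]}'
python3 -m creep '{"moves": [[[0,0,0,0],[0,0,0,0],[0,0,0,0],[0,0,0,0],[0,0,0,0]]]}' >/dev/null
python3 - <<'E'
from h import *
t=imaging.read_camera('top')[140:270,190:440];s=imaging.read_camera('scene')[130:270,225:465]
t=cv2.resize(t,(560,291),interpolation=2);s=cv2.resize(s,(560,300),interpolation=2);cv2.imwrite('pics/end.png',np.vstack([t,s]))
for n in('tall_tin','low_tin'):print(n,[(np.round(d['position'],3).tolist(),round(d['score'],2)) for d in finder.boxes_of('scene',n)])
E
```

```text
time_s: 33.45
position: [0.6113, -0.1329, 0.1174]
ee_rot: [[-0.001, 1.0, -0.007], [1.0, 0.001, 0.001], [0.001, -0.007, -1.0]]
ft_force: [0.2, 0.1, -0.5]
grip_width: 0.0873
gripper_force: 0.0
time_s: 34.28
position: [0.4855, -0.1337, 0.2283]
ee_rot: [[-0.001, 1.0, 0.001], [1.0, 0.001, 0.001], [0.001, 0.002, -1.0]]
ft_force: [0.7, 0.4, -0.1]
grip_width: 0.0871
gripper_force: 0.0
tall_tin [([0.461, 0.28, 0.052], 0.83)]
low_tin [([0.445, -0.2, 0.048], 0.97)]
```

View pics/end.png

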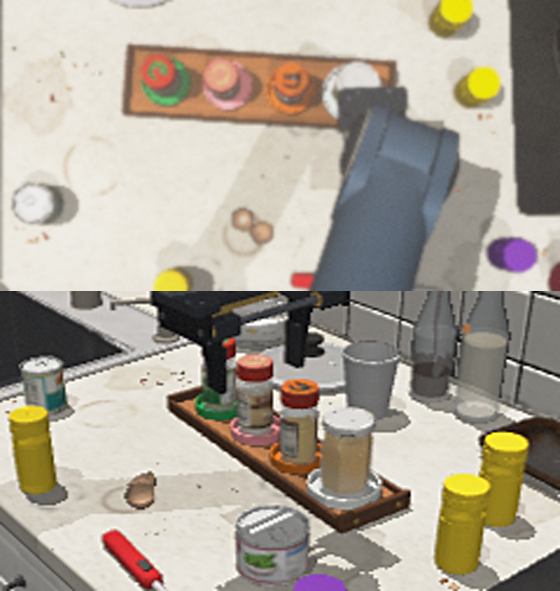

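All four jars stand upright in their matching cups: green (160,75), pink (225,80), orange (292,85) and white (355,90) in the top half. Both tins are unmoved and the gripper is clear, so I hand the job in.

```bash
python3 -c "
from plant import bot
print(bot.finish_job())"
```

```text
the job is handed in; nothing more can be done
None
```

The pink, green, orange and honey jars are upright on the floors of their matching cups and released, both tins stand where they were, and the job was handed in at about 35 s.

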